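# Load a flange in the drilling fixture and toggle-clamp it

### The job

Pick up the square-footed flange by its round boss and lay it flat on the fixture plate, squared up and a little clear of the pins. Slide it home against the two back pins, then along them against the end pin, pressing firmly but gently each time so that you feel it seat. Then push the toggle clamp's handle down over centre, fully home on its stop but without forcing it, so that the pad holds the flange; let go, and leave the other parts on the trolley where they are.

Things in the scene. Friction and masses are not known exactly. Their poses are not given: they have to be found in the camera images.
- fixture: Drilling fixture, fixed: dark steel plate 210 x 130 x 16 mm with three short pins and a toggle clamp. Origin: at table height under the clamp arm's pivot; x runs from the clamp to the flange's place (about world -y, give or take 0.25 rad), z up. The plate spans x -55 to 155, y -65 to 65, top at z 16. The raised clamp arm keeps to x below 35 mm and reaches 130 above the table.
- nest (a point): Where the centre of the seated flange's underside belongs: x 88, y 0 of the fixture, on the plate's top (z 16). Fully seated, the flange's sides touch the back pins at fixture x 43 and the end pin at y 45.
- flange: The part to clamp: aluminium, about 0.42 kg. Square foot 90 x 90 x 14 mm with four bolt holes, round boss 28 across in its middle, top 46 above the underside. Origin: centre of the underside; x, y along the foot's sides; any quarter turn fits. Starts flat on the trolley. Sliding it on the plate takes 2 to 7 N; seated, a steady push of 10 to 15 N no longer moves it. Over 20 N on a pin is ramming.
- back_pin_left: Back pin: steel, 12 mm across, its top 11 mm above the plate, at x 37, y 30 of the fixture. Origin: centre of its foot on the plate.
- back_pin_right: The other back pin, alike, at x 37, y -30 of the fixture.
- end_pin: End pin, alike, at x 88, y 51 of the fixture.
- clamp_handle: Toggle clamp's handle: steel lever with a black grip 18 mm across, 88 long. Starts raised, swings in the fixture's x-z plane, down and away from the flange. Origin: its pin at the rear of the clamp arm. The lever runs along its own -x; z is its upper side, leaning towards the fixture's +x by 68 degrees at the start, about 3 at dead centre, 0 (lever level) home on the stop. Stays where it is left.
- handle_grip (a point): Middle of the grip, where to push with shut fingers (no pinching). Its path in fixture x, z mm at leans in degrees: -37, 131 at 68; -65, 125 at 55; -82, 118 at 45; -96, 110 at 35; -107, 103 at 25; -113, 93 at 15; -117, 76 at 3; -117, 71 home. Push: 1 to 4 N, rises to 9 to 14 N below a lean of 13 as the pad bears, falls away past centre, then the stop is felt; over 25 N is forcing it.
- clamp_pad: Black rubber pad, 14 mm across, 8 thick, on the spindle at the front of the clamp arm; origin: centre of its pressing face. The arm stands up while the handle is raised and folds down with it; closed, the pad presses on the flange's foot between boss and back pins, at fixture x 54, with about 30 N.
- hub: Not to be disturbed: tapered steel hub, 72 mm across at the foot, 30 at the top, 85 tall. Origin: centre of the underside.
- spacer: Not to be disturbed: plain steel ring, 90 mm outside, 48 inside, 18 thick. Origin: centre of the underside.
- spanner: Not to be disturbed: steel open-ended spanner, 170 mm long, lying beyond the fixture. Origin: its middle.
Mind the look-alikes: they are no part of the job. Of the things that look like the flange, take the one that is farthest to the robot's right at the start.

How it is judged:
By the outcome, as a careful person would: the job done as asked, in the order asked, and still so for the second after the job is handed in, with the robot touching nothing.
It also fails if it takes over 70 s, if anything falls off the work surface, if the arm or the gripper's body presses on something with over 40 N, if the wrist force passes 120 N, or if a joint passes its speed limit or range.

### The arm

A 6-joint arm with a two-finger parallel gripper is mounted at the origin on the work surface. World frame = base frame: x ahead of the robot, y to its left, z up, the work surface at z = 0. Lengths are in mm, angles in rad, forces in N, time in s.
With the tool pointing down it reaches from about 300 to 775 mm from the base axis. Payload 14.6 kg.
Tool frame: the origin (TCP) lies on the front face of the gripper's body, between the roots of the fingers; the fingertips stand 97 mm ahead of it and the grasp point (between the pads) lies 78 mm ahead of it; z points along the fingers, y is the direction in which the jaws open and shut (so a half turn about z gives the same grasp; the last joint's range is limited). The gripper opens to 94 mm and grips with 3 to 60 N. Pads are 16 mm wide; open, the fingers measure 119 mm over their backs; the gripper's body (75 mm by 177 mm) begins 78 mm behind the grasp point.
Start: joints at [-1.357, 0.3, 1.521, -0, 1.321, -0.067], TCP at [152.412, -528.451, 302.646] pointing down, gripper open.
Joint ranges: [-3.03, 3.03], [-0.79, 2.21], [0.23, 2.52], [-1.04, 4.18], [0, 3.07], [-2.55, 2.55]. Speed limits (rad/s): [2.22, 2.22, 2.57, 3.14, 3.14, 3.14].

### API

Orientations are given as [roll, pitch, yaw] about the fixed x, y, z axes, in that order (R = Rz(yaw) Ry(pitch) Rx(roll)).
In Python, from cell import manip, eyes, finder gives the robot as it stands.
- The arm moves only by the tool drive_tool, never from a script. Its argument "rows" is a list of rows, each an object with "offset": the shift along the tool's x, y, z in mm, a list of three; "spin": the turn about the tool's z in degrees; "jaw": the finger opening in mm, from 0 to 94. In form: [{"offset": [dx, dy, dz], "spin": spin, "jaw": jaw}, ...]. A call has 1 to 20 rows; each row shifts and turns the commanded pose from where the row before left it, along the tool's axes as they then stand; what a row does not reach is not made up. A row lasts 1/10 s, in which the tool goes at most 50 mm and 8.59 degrees, less where a joint would pass 70% of its speed; a pose out of reach is approached as far as the arm can. A call is refused whole if a number of a shift passes 50 or a number of a turn 8.59, either way. A call with a gripper value outside its range is refused whole. The fingers move at their own pace and stop on an object; "force" is the grip in N (left out, the last holds). Time passes only in rows, so rows that do not move let the fingers close. It gives the time, the measured TCP pose, the force and the opening at its end, in the units of the state.
- manip.read_state(): the state, without advancing time (a new reading comes with each control period).
- eyes.camera(name): name is "scene" or "top" or "wrist"; returns a dict with "color" (400x640x3 uint8, blue, green, red), "depth" (400x640 float32, mm along the optical axis (not along the pixel's ray), 0 where there is no reading), "vfov" (degrees; the focal length in pixels is half the picture's height over the tangent of half this angle, whatever the lens; pixels are square), "cx", "cy" (the principal point, pixels), "rvec" (rotation vector, rad) and "tvec" (3), from world to camera coordinates, as OpenCV has them. Camera axes: x right, y down, z forward; pixel columns grow to the right and rows downward; lengths in mm; the calibration is good to about 2 mm. A picture is of the moment at which its call begins.
- manip.sign_off(): hands the job in, once; it reports no verdict.
Trained networks look in the newest picture that a camera, given by its name, has taken for a name from the list of things; names that differ only in an ending like _2 or _b are one class to them, and where a whole thing is asked for, a point or a joint stands for the part that bears it (a point fixed in the world has none). Each returns a list of dicts, best first, with "p" (0 to 1); they miss things now and then, are a little off and sometimes report something else, mostly with a low value. They report only what shows in the picture. A call takes as long as a camera call. They do not tell look-alikes from the thing itself.
- finder.find_in(camera, target): "uv" ([column, row] in pixels, amid what is visible of it).
The state is a dict: "clock": time; "joints": joint angles; "qd": joint speeds; "effort": joint torques, N m; "eef_pos": TCP position; "eef_rot": TCP orientation; "wrist_force": force on the tool from outside, world axes, zero at the start; "moment": the same for the moment, N m; "finger_gap": finger opening in mm.
Only numpy, scipy, OpenCV 4.12 (cv2) and the standard library are available. Lean on these libraries where they do the work, as an engineer would, in place of code of your own. Each camera call takes 0.05 s, during which the arm holds its last target. There are 200 camera calls.

## Working session

There is one attempt and no reset: what is moved stays moved. The work goes in short steps, Python scripts to look and compute and a tool call to move; the robot and the scene stay as the last step left them, time stands still between calls to the robot, and variables do not carry over. Pictures are saved under pics/ and viewed, about 8 in all and at most 12, crops included, and the job is handed in when it is done.

Besides the shell and the picture viewer there is one more tool, called after "Request:" by a JSON object that holds its "fn" and its "kwargs". drive_tool: Moves the arm, as the interface text tells. Its arguments: {"type":"object","properties":{"rows":{"type":"array","items":{"type":"object","properties":{"offset":{"type":"array","items":{"type":"number"}},"spin":{"type":"number"},"jaw":{"type":"number"}}}},"force":{"type":"number"}},"required":["rows"]}

```bash
ls; mkdir -p pics
cat > h.py <<'E'
import numpy as np, cv2
from cell import manip, eyes, finder
def cam(n):
    c=eyes.camera(n); h=c["color"].shape[0]; c["f"]=h/2/np.tan(np.radians(c["vfov"]/2))
    c["R"]=cv2.Rodrigues(np.array(c["rvec"],float))[0]; c["t"]=np.array(c["tvec"],float).reshape(3); return c
def cloud(c):
    d=c["depth"]; v,u=np.indices(d.shape)
    P=np.dstack([(u-c["cx"])/c["f"]*d,(v-c["cy"])/c["f"]*d,d])
    W=(P-c["t"])@c["R"]; W[d<=0]=np.nan; return W
def proj(c,p):
    q=np.atleast_2d(p)@c["R"].T+c["t"]; return q[:,:2]/q[:,2:]*c["f"]+[c["cx"],c["cy"]]
def onplane(c,uv,z):
    r=c["R"].T@np.array([(uv[0]-c["cx"])/c["f"],(uv[1]-c["cy"])/c["f"],1]); o=-c["R"].T@c["t"]
    return o+r*(z-o[2])/r[2]
E
python3 - <<'E'
from h import *
np.set_printoptions(precision=1,suppress=True)
ims=[]
for n in("top","scene"):
    c=cam(n); W=cloud(c); print(n,c["f"],c["cx"],c["cy"],"cam at",-c["R"].T@c["t"])
    cv2.imwrite(f"pics/{n}1.png",c["color"])
    for t in("flange","back_pin_left","end_pin","clamp_handle","handle_grip","clamp_pad","hub","spacer","spanner","fixture"):
        for d in finder.find_in(n,t)[:4]:
            u,v=map(int,np.round(d["uv"])); print(t,round(d["p"],2),u,v,W[v,u])
s=manip.read_state(); print(s)
E
```

```text
pics
top 441.2737306447579 319.8040308323349 197.82474314019302 cam at [ 403.9  -45.8 1101.5]
flange 0.84 367 228 [ 528.5 -154.3   31.4]
flange 0.8 315 298 [359.6 -32.6  47.5]
flange 0.75 225 142 [740.9 208.   20.6]
flange 0.74 263 214 [558.4 102.4  17.6]
clamp_handle 0.56 215 206 [555.3 191.2 145.5]
handle_grip 0.65 213 206 [554.6 194.7 149.4]
clamp_pad 0.38 240 208 [555.3 139.8 125.7]
hub 0.58 438 263 [ 447.7 -320.7   48.1]
spacer 0.78 434 193 [ 624.6 -325.7    5.4]
spanner 0.85 298 126 [792.5  24.    8.6]
fixture 0.63 257 213 [560.8 117.7  16.1]
scene 488.7072869908727 316.61545895937456 198.56935787348314 cam at [986.8 675.5 648.3]
flange 0.95 319 206 [ 528.3 -146.9   25.8]
flange 0.9 307 363 [759.5 221.5  18. ]
flange 0.77 406 212 [363.4 -34.7  17.4]
flange 0.62 450 254 [385.4 134.   21.7]
back_pin_left 0.15 379 283 [553.4 126.2  15.3]
end_pin 0.58 338 272 [610.9  71.8  26.9]
clamp_handle 0.75 402 266 [560.  192.8 108.9]
handle_grip 0.72 404 264 [558.5 195.6 114.7]
hub 0.69 311 161 [ 448.9 -329.    37.6]
spanner 0.65 240 300 [795.3  27.5   7.3]
fixture 0.86 378 280 [550.9 119.3  16.3]
{'clock': 1.1, 'joints': array([-1.4,  0.3,  1.5,  0. ,  1.3, -0.1]), 'qd': array([-0.,  0., -0., -0., -0., -0.]), 'effort': array([  0. , -53.2, -35.3,   0.1,   0. ,   0. ]), 'eef_pos': array([ 152.4, -528.4,  302.7]), 'eef_rot': array([-3.1, -0. ,  0.3]), 'wrist_force': array([-0.6, -0.1,  0.6]), 'moment': array([-0.1,  0. , -0. ]), 'finger_gap': 94.07853519292684}
```

View pics/top1.png

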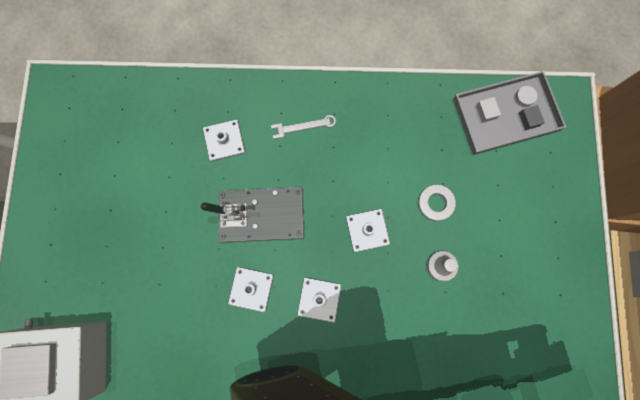

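View pics/scene1.png

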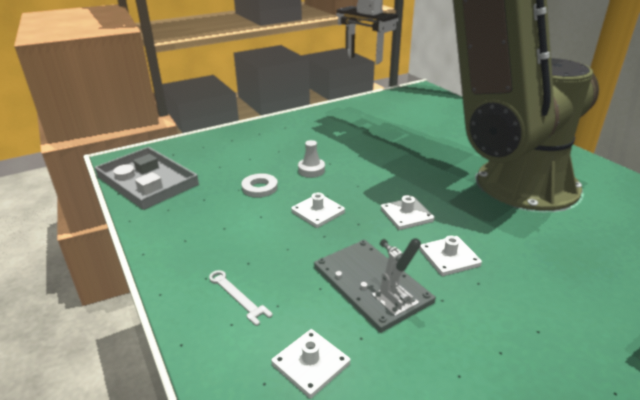

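Top view: the rightmost look-alike is at pixel (368,229). The fixture plate is at (261,214), its end pin near (275,193), its back pins near (254,202) and (254,227), and the handle grip at (212,207). Next I'll measure the plate and the flange.

```bash
cat > m.py <<'E'
from h import *
np.set_printoptions(precision=2,suppress=True)
def rect(c,mask,z,near):
    n,l,st,ce=cv2.connectedComponentsWithStats(mask.astype(np.uint8))
    k=min([i for i in range(1,n) if st[i,4]>300],key=lambda i:np.hypot(*(ce[i]-near)))
    v,u=np.where(l==k); P=np.array([onplane(c,(a,b),z)[:2] for a,b in zip(u,v)])
    (x,y),(w,h),a=cv2.minAreaRect(P.astype(np.float32)); return np.array([x,y]),w,h,a,st[k]
E
python3 - <<'E'
from m import *
c=cam("top"); W=cloud(c); I=c["color"].astype(int); z=W[...,2]
sat=I.max(2)-I.min(2); br=I.mean(2)
print("flange",rect(c,(br>120)&(sat<45),14,(368,229)))
print("plate",rect(c,(br<110)&(sat<25),16,(262,214)))
m=(z>10)&(z<22)
print("plate z",rect(c,m,16,(262,214)))
print("fl z",rect(c,(z>7),14,(368,229)))
# table z check and flange depth
print(np.nanmedian(z[100:140,400:440]),np.nanmedian(z[215:218,355:360]),np.nanmedian(z[215:235,275:295]))
b=cv2.resize(c["color"][170:270,195:405],None,fx=3.8,fy=3.8,interpolation=cv2.INTER_CUBIC);cv2.imwrite("pics/crop1.png",b)
E
```

```text
flange (array([ 526.58, -157.65]), 93.79832458496094, 93.02666473388672, 13.451070785522461, array([ 346,  208,   44,   44, 1375], dtype=int32))
plate (array([180.39,   7.27]), 101.40509033203125, 305.6760559082031, 1.5085628032684326, array([ 230,  353,  133,   47, 3373], dtype=int32))
plate z (array([559.49, 109.76]), 130.59613037109375, 209.60276794433594, 3.886831521987915, array([ 218,  187,   86,   55, 3871], dtype=int32))
fl z (array([ 526.64, -156.21]), 90.16242218017578, 90.37531280517578, 13.439470291137695, array([ 346,  209,   43,   43, 1321], dtype=int32))
0.88660991681648 14.434212923075426 16.599736416673732
```

View pics/crop1.png

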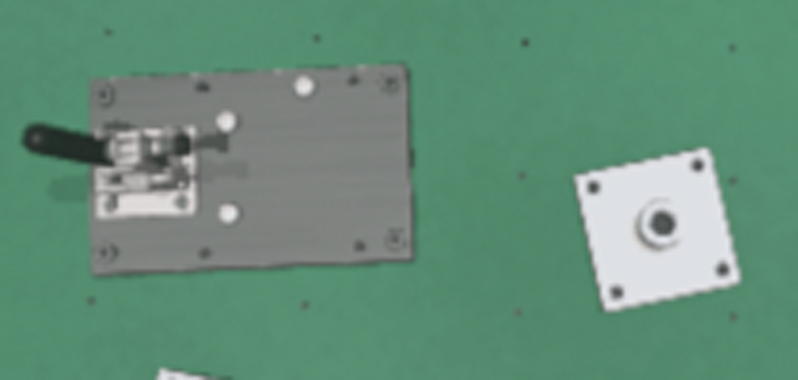

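Plate centre reads about (559.5,109.8), and its size matches. The flange is at about (526.6,-156.5), turned 13.4°. I'll move above it and look again with the wrist camera.

Request:
{"fn": "drive_tool", "kwargs": {"rows": [{"offset":[38.5,-21.2,0]},{"offset":[38.5,-21.2,0]},{"offset":[38.5,-21.2,0]},{"offset":[38.5,-21.2,0]},{"offset":[38.5,-21.2,0]},{"offset":[38.5,-21.2,0]},{"offset":[38.5,-21.2,0]},{"offset":[38.5,-21.2,0]},{"offset":[38.5,-21.2,0]},{"offset":[38.5,-21.2,0]},{"offset":[38.5,-21.2,0]},{"offset":[38.5,-21.2,0]}]}}

```text
validation failed for argument at $.ro...
```

Request:
{"fn": "drive_tool", "kwargs": {"rows": [{"spin":-8.5},{"spin":-8.5},{"spin":-8.5},{"spin":-8.5},{"spin":-8.5},{"spin":-8.5},{"spin":-8.5},{"spin":-8.5},{"spin":-8.5},{"spin":-8.5},{"spin":-2}]}}

```text
validation failed for argument at $.ro...
```

Run:
```python
from m import *
s=manip.read_state(); print(s["clock"],s["eef_pos"],np.degrees(s["eef_rot"]),s["joints"],s["wrist_force"])
c=cam("wrist"); W=cloud(c); z=W[...,2]; cv2.imwrite("pics/w1.png",c["color"])
print("cam",-c["R"].T@c["t"],c["f"])
uv=proj(c,[526.6,-156.4,14])[0]; print(uv)
m=(z>6)&(z<60); r=rect(c,(z>6)&(z<18),14,uv); print(r)
print(finder.find_in("wrist","flange")[:2])
```

```text
1.15 [ 152.39 -528.45  302.65] [-180.      0.     16.09] [-1.36  0.3   1.52 -0.    1.32 -0.07] [ 0.61 -0.01  0.18]
cam [ 216.21 -509.37  385.06] 337.18899038737516
[   2.42 -382.24]Traceback (most recent call last):
  File "<stdin>", line 6, in <module>
  File "m.py", line 5, in rect
    k=min([i for i in range(1,n) if st[i,4]>300],key=lambda i:np.hypot(*(ce[i]-near)))
ValueError: min() iterable argument is empty
```

View pics/w1.png

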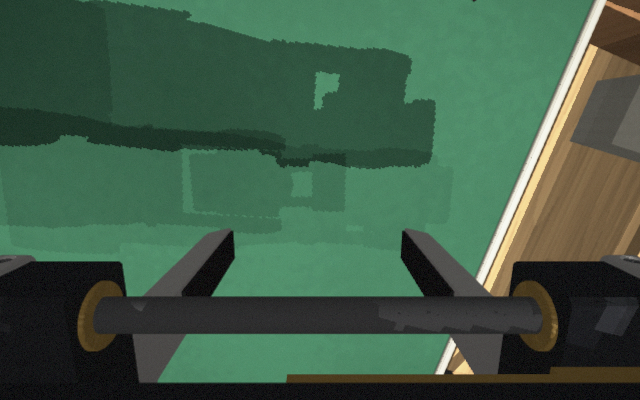

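The move was refused because every row needs all three fields, so that picture only shows the empty table and the fingers near row 240. Now with full rows.

Request:
{"fn": "drive_tool", "kwargs": {"rows": [{"offset":[38.5,-21.2,0],"spin":0,"jaw":94},{"offset":[38.5,-21.2,0],"spin":0,"jaw":94},{"offset":[38.5,-21.2,0],"spin":0,"jaw":94},{"offset":[38.5,-21.2,0],"spin":0,"jaw":94},{"offset":[38.5,-21.2,0],"spin":0,"jaw":94},{"offset":[38.5,-21.2,0],"spin":0,"jaw":94},{"offset":[38.5,-21.2,0],"spin":0,"jaw":94},{"offset":[38.5,-21.2,0],"spin":0,"jaw":94},{"offset":[38.5,-21.2,0],"spin":0,"jaw":94},{"offset":[38.5,-21.2,0],"spin":0,"jaw":94},{"offset":[38.5,-21.2,0],"spin":0,"jaw":94},{"offset":[38.5,-21.2,0],"spin":0,"jaw":94}]}}

```text
clock: 2.4
eef_pos: [526.9, -154.4, 302.8]
eef_rot: [3.141, -0.0, 0.281]
wrist_force: [-0.3, -0.7, 0.5]
finger_gap: 94.0
```

Request:
{"fn": "drive_tool", "kwargs": {"rows": [{"offset":[0,0,0],"spin":-8.5,"jaw":94},{"offset":[0,0,0],"spin":-8.5,"jaw":94},{"offset":[0,0,0],"spin":-8.5,"jaw":94},{"offset":[0,0,0],"spin":-8.5,"jaw":94},{"offset":[0,0,0],"spin":-8.5,"jaw":94},{"offset":[0,0,0],"spin":-8.5,"jaw":94},{"offset":[0,0,0],"spin":-8.5,"jaw":94},{"offset":[0,0,0],"spin":-8.5,"jaw":94},{"offset":[0,0,0],"spin":-8.5,"jaw":94},{"offset":[0,0,0],"spin":-8.5,"jaw":94},{"offset":[-40,0,0],"spin":-2,"jaw":94},{"offset":[-30,0,0],"spin":0,"jaw":94},{"offset":[0,0,0],"spin":0,"jaw":94}]}}

```text
clock: 3.7
eef_pos: [540.4, -227.2, 302.2]
eef_rot: [-3.141, 0.0, 1.797]
wrist_force: [-1.0, 0.0, -0.5]
finger_gap: 94.1
```

Run:
```python
from m import *
s=manip.read_state(); print(s["clock"],s["eef_pos"],np.degrees(s["eef_rot"]),s["joints"],s["wrist_force"])
c=cam("wrist"); W=cloud(c); z=W[...,2]; cv2.imwrite("pics/w2.png",c["color"])
uv=proj(c,[526.6,-156.4,14])[0]; print(uv)
print(rect(c,(z>6)&(z<18),14,uv)); print("boss",rect(c,(z>40)&(z<52),46,uv))
```

```text
3.7 [ 540.4  -227.17  302.17] [-179.98    0.01  102.94] [-0.46  0.38  1.41 -0.    1.35 -0.69] [-1.02  0.02 -0.52]
[318.78 118.4 ]
(array([ 526.46, -157.31]), 89.8350830078125, 88.99954986572266, 12.9315824508667, array([ 276,   75,   86,   87, 6624], dtype=int32))
boss (array([ 526.44, -157.62]), 26.36612892150879, 26.48844337463379, 12.92846965789795, array([305, 105,  28,  29, 382], dtype=int32))
```

View pics/w2.png

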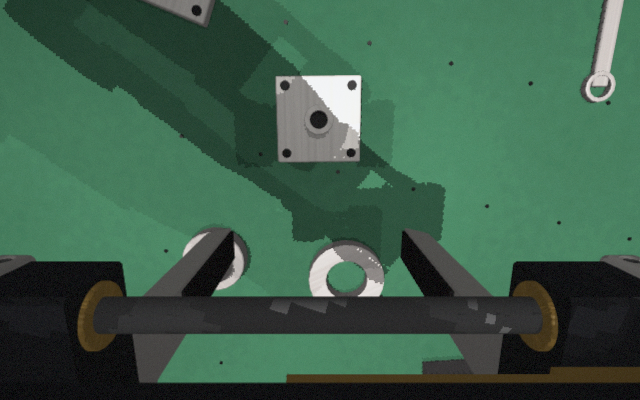

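Wrist view: the flange is centred at (318,118), square with the tool. The wrist measurement gives (526.5,-157.4) at 12.9°, matching the top camera and the known sizes. I'll descend and grip.

Request:
{"fn": "drive_tool", "kwargs": {"rows": [{"offset":[36,1,0],"spin":0,"jaw":94},{"offset":[35,1,0],"spin":0,"jaw":94},{"offset":[0,0,40],"spin":0,"jaw":60},{"offset":[0,0,40],"spin":0,"jaw":60},{"offset":[0,0,40],"spin":0,"jaw":60},{"offset":[0,0,30],"spin":0,"jaw":60},{"offset":[0,0,20],"spin":0,"jaw":60},{"offset":[0,0,12],"spin":0,"jaw":60},{"offset":[0,0,5],"spin":0,"jaw":60},{"offset":[0,0,0],"spin":0,"jaw":60}]}}

```text
clock: 4.75
eef_pos: [526.3, -154.6, 115.9]
eef_rot: [3.141, 0.0, 1.8]
wrist_force: [0.4, 0.4, -0.6]
finger_gap: 60.2
```

Request:
{"fn": "drive_tool", "kwargs": {"rows": [{"offset":[0,0,0],"spin":0,"jaw":35},{"offset":[0,0,0],"spin":0,"jaw":31},{"offset":[0,0,0],"spin":0,"jaw":29},{"offset":[0,0,0],"spin":0,"jaw":20},{"offset":[0,0,0],"spin":0,"jaw":20},{"offset":[0,0,0],"spin":0,"jaw":20},{"offset":[0,0,0],"spin":0,"jaw":20}], "force": 30}}

```text
clock: 5.45
eef_pos: [526.2, -154.9, 115.9]
eef_rot: [3.142, 0.0, 1.799]
wrist_force: [-2.3, -0.5, 5.7]
finger_gap: 27.3
```

Gripped: the gap is 27.3 mm on a 28 mm boss. I'll lift, turn towards the fixture's angle, stop short of the plate and look from there.

Request:
{"fn": "drive_tool", "kwargs": {"rows": [{"offset":[0,0,-10],"spin":0,"jaw":20},{"offset":[0,0,-25],"spin":0,"jaw":20},{"offset":[0,0,-40],"spin":0,"jaw":20},{"offset":[0,0,-40],"spin":0,"jaw":20},{"offset":[0,0,-30],"spin":0,"jaw":20},{"offset":[13,7.5,0],"spin":0,"jaw":20},{"offset":[13,7.5,0],"spin":0,"jaw":20},{"offset":[13,7.5,0],"spin":0,"jaw":20},{"offset":[13,7.5,0],"spin":0,"jaw":20},{"offset":[13,7.5,0],"spin":0,"jaw":20},{"offset":[13,7.5,0],"spin":0,"jaw":20},{"offset":[13,7,0],"spin":4,"jaw":20},{"offset":[13,7,0],"spin":4,"jaw":20},{"offset":[0,0,0],"spin":1,"jaw":20},{"offset":[0,0,0],"spin":0,"jaw":20}]}}

```text
clock: 6.95
eef_pos: [561.1, -40.1, 260.4]
eef_rot: [-3.141, 0.0, 1.644]
wrist_force: [-0.5, 0.8, -4.5]
finger_gap: 27.7
```

Run:
```python
from m import *
s=manip.read_state(); print(s["clock"],s["eef_pos"],np.degrees(s["eef_rot"]),s["joints"],s["wrist_force"],s["finger_gap"])
for n in("wrist","top"):
    c=cam(n); W=cloud(c); z=W[...,2]; cv2.imwrite(f"pics/{n}3.png",c["color"]); np.savez(f"{n}3.npz",z=z,W=W)
    uv=proj(c,[559,110,16])[0]; print(n,uv)
    print(rect(c,(z>10)&(z<21),16,uv))
    for t in("back_pin_left","end_pin","clamp_handle","handle_grip","clamp_pad","flange"):
        print(t,[(round(d["p"],2),np.round(d["uv"]),W[int(d["uv"][1]),int(d["uv"][0])]) for d in finder.find_in(n,t)[:3]])
```

```text
6.95 [561.11 -40.09 260.42] [-179.98    0.     94.18] [-0.14  0.36  1.54 -0.    1.24 -0.21] [-0.52  0.82 -4.51] 27.74464849974972
wrist [326.52  27.42]
(array([561.99,  68.61]), 129.5826416015625, 126.8173599243164, 4.152764320373535, array([  253,     0,   148,   148, 20076], dtype=int32))
back_pin_left [(0.66, array([361.,   8.]), array([585.95, 125.04,  26.97]))]
end_pin [(0.49, array([384.,  72.]), array([611.45,  74.95,  26.86])), (0.37, array([292.,  10.]), array([528.71, 118.38,  27.57]))]
clamp_handle [(0.4, array([382.,  66.]), array([611.73,  82.5 ,  16.  ]))]
handle_grip []
clamp_pad []
flange [(0.96, array([112., 176.]), array([367.6 , -35.34,  27.97])), (0.81, array([316., 214.]), array([559.09, -23.26, 158.31])), (0.61, array([127.,  22.]), array([382.31, 101.76,  15.2 ]))]
top [260.05 213.8 ]
(array([557.08, 141.6 ]), 130.7486114501953, 145.6739959716797, 3.8524978160858154, array([ 218,  188,   59,   54, 2194], dtype=int32))
back_pin_left []
end_pin [(0.55, array([247., 212.]), array([562.52, 142.48,  17.19]))]
clamp_handle [(0.6, array([215., 207.]), array([555.79, 192.03, 142.35]))]
handle_grip [(0.77, array([213., 207.]), array([554.63, 194.76, 149.01]))]
clamp_pad [(0.4, array([241., 211.]), array([566.58, 159.51,  20.66]))]
flange [(0.57, array([225., 140.]), array([743.78, 204.76,  36.65])), (0.57, array([237., 288.]), array([379.35, 156.83,  15.24]))]
```

View pics/wrist3.png

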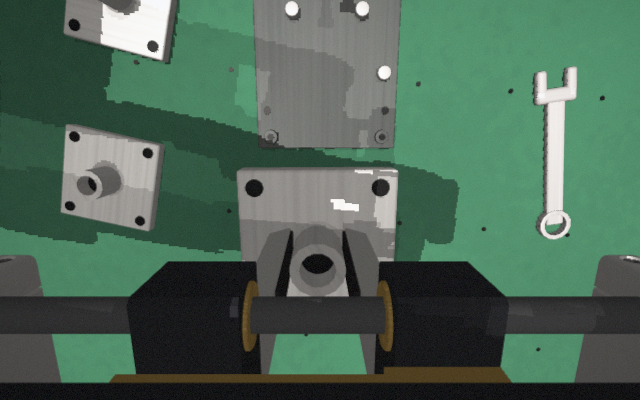

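The flange is held square: its foot's front edge lies at row 170, the boss sits between the fingers, and the pins show at (292,9), (362,9) and (384,72). Next I'll fit the fixture pose and the held flange's pose.

Run:
```python
from m import *
c=cam("wrist"); W=cloud(c); z=W[...,2]; I=c["color"].astype(int); br=I.mean(2)
P=[]
for uv in((292,9),(362,9),(384,72)):
    m=np.zeros(z.shape,np.uint8); u,v=uv; sl=(slice(max(v-14,0),v+15),slice(u-14,u+15))
    vv,uu=np.where((z[sl]>22.5)&(z[sl]<32)); vv+=sl[0].start; uu+=sl[1].start
    (a,b),r=cv2.minEnclosingCircle(np.c_[uu,vv].astype(np.float32))
    p=onplane(c,(a,b),27); P.append(p[:2]); print(uv,(a,b),r*(-c["R"].T@c["t"]-p)[2]/c["f"],p,len(vv))
P=np.array(P)
F=np.array([[37,-30],[37,30],[88,51]])
# rigid fit
def fit(F,P):
    A=F-F.mean(0);B=P-P.mean(0); t=np.arctan2((A[:,0]*B[:,1]-A[:,1]*B[:,0]).sum(),(A*B).sum()); R=np.array([[np.cos(t),-np.sin(t)],[np.sin(t),np.cos(t)]]); o=P.mean(0)-R@F.mean(0); return t,R,o
t,R,o=fit(F,P); print("pins fit: x dir deg",np.degrees(t),"o",o,"nest",R@[88,0]+o,"res",P-(F@R.T+o),"platecentre",R@[50,0]+o)
# plate edges (wrist) near end: far edge x=155, sides
m=(z>12)&(z<20)
n,l,st,ce=cv2.connectedComponentsWithStats(m.astype(np.uint8)); k=l[100,320]; mm=(l==k)
def edge(rows):
    L=[];Rr=[]
    for v in rows:
        u=np.where(mm[v])[0]; L.append(onplane(c,(u.min()-.5,v),16)[:2]); Rr.append(onplane(c,(u.max()+.5,v),16)[:2])
    return np.array(L),np.array(Rr)
L,Q=edge(range(20,135))
for e in(L,Q):
    f=np.polyfit(e[:,1],e[:,0],1); print("side angle",np.degrees(np.arctan(-f[0])),"x at y=70",np.polyval(f,70))
# held flange foot
zz=(z>150)&(z<166); v,u=np.where(zz); print("foot z",np.median(z[zz]),len(u))
zf=np.median(z[zz]); fr=[]
for uu in range(250,386):
    w=np.where(zz[:,uu]&(np.arange(400)<230))[0]
    if len(w): fr.append(onplane(c,(uu,w.min()-.5),zf)[:2])
fr=np.array(fr); f=np.polyfit(fr[:,0],fr[:,1],1); print("front edge deg",np.degrees(np.arctan(f[0])),fr[0],fr[-1])
sd=[]
for vv in range(178,240):
    w=np.where(zz[vv])[0]; sd.append([onplane(c,(w.min()-.5,vv),zf)[0],onplane(c,(w.max()+.5,vv),zf)[0],onplane(c,(w.max(),vv),zf)[1]])
sd=np.array(sd); print("left,right x",sd[::12]); 
s=manip.read_state();print(s["eef_pos"])
```

```text
(292, 9) (291.4166564941406, 8.333333015441895) 7.583501144683003 [528.38 119.52  27.  ] 183
(362, 9) (361.5, 8.5) 7.98139595739924 [587.68 123.63  27.  ] 184
(384, 72) (383.7826232910156, 71.65217590332031) 6.926581730881996 [612.38  74.84  27.  ] 158
pins fit: x dir deg -85.81016411460402 o [555.24 158.61] nest [561.67  70.85] res [[ 0.35  0.  ]
 [-0.19 -0.27]
 [-0.16  0.27]] platecentre [558.9  108.75]
side angle 4.1360969405452135 x at y=70 496.9505234234288
side angle 4.079460748606084 x at y=70 626.835232615429
foot z 159.00228358591718 11843
front edge deg 4.453297655088714 [521.81   0.21] [595.45   5.99]
left,right x [[514.54 603.07   0.15]
 [515.21 603.91  -6.55]
 [515.32 604.21 -13.39]
 [516.01 605.08 -20.31]
 [516.7  605.39 -27.39]
 [517.41 605.71 -34.59]]
[561.08 -40.5  260.67]
```

The fixture pose is good: residuals are 0.3 mm or less and its angle is 4.15°, so fixture x = −tool x and fixture y = tool y. The held flange is at nest +112.4, −7.5, so I'll go to about +8, −8 and lower it.

Request:
{"fn": "drive_tool", "kwargs": {"rows": [{"offset":[20,0,0],"spin":0,"jaw":20},{"offset":[35,0,0],"spin":0,"jaw":20},{"offset":[30,0,0],"spin":0,"jaw":20},{"offset":[15,-0.5,0],"spin":0,"jaw":20},{"offset":[4,0,0],"spin":0,"jaw":20},{"offset":[0,0,20],"spin":0,"jaw":20},{"offset":[0,0,40],"spin":0,"jaw":20},{"offset":[0,0,35],"spin":0,"jaw":20},{"offset":[0,0,18],"spin":0,"jaw":20},{"offset":[0,0,8],"spin":0,"jaw":20},{"offset":[0,0,2],"spin":0,"jaw":20},{"offset":[0,0,0],"spin":0,"jaw":20},{"offset":[0,0,0],"spin":0,"jaw":20}]}}

```text
clock: 9.0
eef_pos: [553.7, 63.1, 138.9]
eef_rot: [3.14, 0.0, 1.642]
wrist_force: [0.2, 0.4, -4.8]
finger_gap: 27.5
```

Request:
{"fn": "drive_tool", "kwargs": {"rows": [{"offset":[0,0,1.5],"spin":0,"jaw":20},{"offset":[0,0,1.5],"spin":0,"jaw":20},{"offset":[0,0,1],"spin":0,"jaw":20},{"offset":[0,0,1],"spin":0,"jaw":20},{"offset":[0,0,0],"spin":0,"jaw":20}]}}

```text
clock: 9.5
eef_pos: [553.1, 63.2, 132.5]
eef_rot: [-3.141, -0.0, 1.642]
wrist_force: [0.9, -0.1, -4.2]
finger_gap: 27.5
```

Request:
{"fn": "drive_tool", "kwargs": {"rows": [{"offset":[0,0,1],"spin":0,"jaw":20},{"offset":[0,0,0],"spin":0,"jaw":20}]}}

```text
clock: 9.7
eef_pos: [553.2, 63.2, 131.9]
eef_rot: [3.141, -0.0, 1.642]
wrist_force: [-0.5, -0.6, 0.1]
finger_gap: 27.6
```

The plate now carries the weight. I'll release briefly so the flange settles flat, then regrip at moderate force and slide it towards the back pins (tool +x).

Request:
{"fn": "drive_tool", "kwargs": {"rows": [{"offset":[0,0,0],"spin":0,"jaw":34},{"offset":[0,0,0],"spin":0,"jaw":34},{"offset":[0,0,-0.5],"spin":0,"jaw":34},{"offset":[0,0,0],"spin":0,"jaw":28},{"offset":[0,0,0],"spin":0,"jaw":20},{"offset":[0,0,0],"spin":0,"jaw":20},{"offset":[0,0,0],"spin":0,"jaw":20}], "force": 25}}

```text
clock: 10.4
eef_pos: [553.2, 63.2, 132.3]
eef_rot: [3.141, 0.0, 1.642]
wrist_force: [-0.9, 0.2, 1.4]
finger_gap: 27.6
```

Request:
{"fn": "drive_tool", "kwargs": {"rows": [{"offset":[1,0,0],"spin":0,"jaw":20},{"offset":[1,0,0],"spin":0,"jaw":20},{"offset":[1,0,0],"spin":0,"jaw":20},{"offset":[0,0,0],"spin":0,"jaw":20}]}}

```text
clock: 10.8
eef_pos: [553.0, 66.2, 132.3]
eef_rot: [3.141, 0.0, 1.642]
wrist_force: [0.2, -2.0, 3.2]
finger_gap: 27.4
```

Request:
{"fn": "drive_tool", "kwargs": {"rows": [{"offset":[1,0,0],"spin":0,"jaw":20},{"offset":[1,0,0],"spin":0,"jaw":20},{"offset":[0,0,0],"spin":0,"jaw":20}]}}

```text
clock: 11.1
eef_pos: [552.9, 68.3, 132.3]
eef_rot: [3.141, 0.0, 1.642]
wrist_force: [0.8, -2.4, 4.2]
finger_gap: 27.5
```

Sliding takes about 2–3 N. About 3.5 mm is left, so I'll use finer steps.

Request:
{"fn": "drive_tool", "kwargs": {"rows": [{"offset":[0.7,0,0],"spin":0,"jaw":20},{"offset":[0.7,0,0],"spin":0,"jaw":20},{"offset":[0,0,0],"spin":0,"jaw":20}]}}

```text
clock: 11.4
eef_pos: [552.8, 69.7, 132.2]
eef_rot: [3.141, -0.0, 1.642]
wrist_force: [0.2, -3.7, 5.2]
finger_gap: 27.6
```

Request:
{"fn": "drive_tool", "kwargs": {"rows": [{"offset":[0.5,0,0],"spin":0,"jaw":20},{"offset":[0.5,0,0],"spin":0,"jaw":20},{"offset":[0,0,0],"spin":0,"jaw":20}]}}

```text
clock: 11.7
eef_pos: [552.7, 70.6, 132.2]
eef_rot: [3.141, 0.0, 1.642]
wrist_force: [0.4, -3.5, 5.5]
finger_gap: 27.5
```

Request:
{"fn": "drive_tool", "kwargs": {"rows": [{"offset":[0.5,0,0],"spin":0,"jaw":20},{"offset":[0,0,0],"spin":0,"jaw":20}]}}

```text
clock: 11.9
eef_pos: [552.7, 71.1, 132.2]
eef_rot: [3.141, 0.0, 1.642]
wrist_force: [1.1, -4.4, 5.1]
finger_gap: 27.4
```

Request:
{"fn": "drive_tool", "kwargs": {"rows": [{"offset":[0.3,0,0],"spin":0,"jaw":20},{"offset":[0,0,0],"spin":0,"jaw":20}]}}

```text
clock: 12.1
eef_pos: [552.6, 71.4, 132.3]
eef_rot: [3.141, 0.0, 1.642]
wrist_force: [0.6, -4.3, 5.0]
finger_gap: 27.6
```

Request:
{"fn": "drive_tool", "kwargs": {"rows": [{"offset":[0.4,0,-0.2],"spin":0,"jaw":20},{"offset":[0,0,0],"spin":0,"jaw":20}]}}

```text
clock: 12.3
eef_pos: [552.5, 71.9, 132.2]
eef_rot: [-3.141, -0.0, 1.642]
wrist_force: [0.9, -3.1, 2.0]
finger_gap: 27.7
```

Request:
{"fn": "drive_tool", "kwargs": {"rows": [{"offset":[0.4,0,0],"spin":0,"jaw":20},{"offset":[0,0,0],"spin":0,"jaw":20}]}}

```text
clock: 12.5
eef_pos: [552.5, 72.3, 132.2]
eef_rot: [-3.141, -0.0, 1.642]
wrist_force: [1.3, -3.2, 3.2]
finger_gap: 27.3
```

Request:
{"fn": "drive_tool", "kwargs": {"rows": [{"offset":[0.4,0,0],"spin":0,"jaw":20},{"offset":[0,0,0],"spin":0,"jaw":20}]}}

```text
clock: 12.7
eef_pos: [552.4, 72.7, 132.3]
eef_rot: [-3.141, -0.0, 1.642]
wrist_force: [0.6, -2.8, 2.0]
finger_gap: 27.8
```

Request:
{"fn": "drive_tool", "kwargs": {"rows": [{"offset":[0.4,0,0],"spin":0,"jaw":20},{"offset":[0,0,0],"spin":0,"jaw":20}]}}

```text
clock: 12.9
eef_pos: [552.4, 73.1, 132.2]
eef_rot: [-3.141, -0.0, 1.642]
wrist_force: [0.2, -2.6, 0.5]
finger_gap: 27.5
```

Request:
{"fn": "drive_tool", "kwargs": {"rows": [{"offset":[0.4,0,0],"spin":0,"jaw":20},{"offset":[0,0,0],"spin":0,"jaw":20}]}}

```text
clock: 13.1
eef_pos: [552.3, 73.3, 132.2]
eef_rot: [-3.141, 0.0, 1.642]
wrist_force: [-0.8, -4.2, 0.5]
finger_gap: 27.6
```

Request:
{"fn": "drive_tool", "kwargs": {"rows": [{"offset":[0.4,0,0],"spin":0,"jaw":20},{"offset":[0,0,0],"spin":0,"jaw":20}]}}

```text
clock: 13.3
eef_pos: [552.3, 73.5, 132.3]
eef_rot: [-3.141, 0.001, 1.642]
wrist_force: [0.2, -6.4, 2.5]
finger_gap: 27.3
```

Request:
{"fn": "drive_tool", "kwargs": {"rows": [{"offset":[0.4,0,0],"spin":0,"jaw":20},{"offset":[0,0,0],"spin":0,"jaw":20}]}}

```text
clock: 13.5
eef_pos: [552.3, 73.6, 132.3]
eef_rot: [-3.141, 0.001, 1.642]
wrist_force: [-1.5, -9.0, 2.4]
finger_gap: 27.8
```

Contact: the force is rising while the motion stops. I'll press to about 12–13 N.

Request:
{"fn": "drive_tool", "kwargs": {"rows": [{"offset":[0.4,0,0],"spin":0,"jaw":20},{"offset":[0,0,0],"spin":0,"jaw":20}]}}

```text
clock: 13.7
eef_pos: [552.3, 73.7, 132.4]
eef_rot: [-3.141, 0.001, 1.642]
wrist_force: [-1.2, -11.8, 3.6]
finger_gap: 27.8
```

Request:
{"fn": "drive_tool", "kwargs": {"rows": [{"offset":[0.3,0,0],"spin":0,"jaw":20},{"offset":[0,0,0],"spin":0,"jaw":20},{"offset":[0,0,0],"spin":0,"jaw":20},{"offset":[0,0,0],"spin":0,"jaw":20}]}}

```text
clock: 14.1
eef_pos: [552.3, 73.8, 132.4]
eef_rot: [-3.141, 0.002, 1.642]
wrist_force: [-1.2, -13.6, 3.8]
finger_gap: 27.4
```

Run:
```python
from m import *
s=manip.read_state(); print(s["eef_pos"],s["wrist_force"],s["moment"])
c=cam("wrist"); W=cloud(c); z=W[...,2]; cv2.imwrite("pics/w4.png",c["color"])
```

```text
[552.3   73.79 132.4 ] [ -1.17 -13.56   3.81] [-2.54  0.13 -0.06]
```

View pics/w4.png

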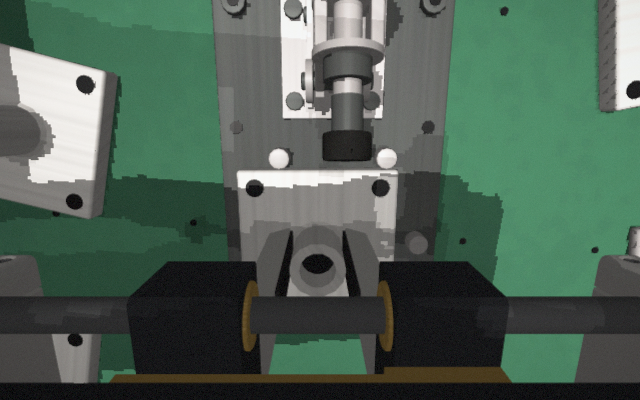

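The foot's back edge (row 170) meets both back pins, at (278,158) and (386,158), with 13.6 N steady and no creep. I'll ease to a light hold and slide in tool +y to the end pin, about 8–9 mm away.

Request:
{"fn": "drive_tool", "kwargs": {"rows": [{"offset":[-1.1,0,-0.2],"spin":0,"jaw":20},{"offset":[0,1,0],"spin":0,"jaw":20},{"offset":[0,1,0],"spin":0,"jaw":20},{"offset":[0,1,0],"spin":0,"jaw":20},{"offset":[0,0,0],"spin":0,"jaw":20}]}}

```text
clock: 14.65
eef_pos: [554.9, 73.6, 132.3]
eef_rot: [-3.139, 0.001, 1.642]
wrist_force: [-4.5, -7.3, 2.6]
finger_gap: 27.3
```

Request:
{"fn": "drive_tool", "kwargs": {"rows": [{"offset":[0,1,0],"spin":0,"jaw":20},{"offset":[0,1,0],"spin":0,"jaw":20},{"offset":[0,0.7,0],"spin":0,"jaw":20},{"offset":[0,0,0],"spin":0,"jaw":20}]}}

```text
clock: 15.05
eef_pos: [557.5, 73.8, 132.3]
eef_rot: [-3.139, 0.001, 1.642]
wrist_force: [-5.1, -7.3, 3.3]
finger_gap: 27.4
```

Request:
{"fn": "drive_tool", "kwargs": {"rows": [{"offset":[-0.3,0.6,-0.1],"spin":0,"jaw":20},{"offset":[0,0.6,0],"spin":0,"jaw":20},{"offset":[0,0,0],"spin":0,"jaw":20}]}}

```text
clock: 15.35
eef_pos: [558.8, 73.9, 132.3]
eef_rot: [-3.14, 0.0, 1.642]
wrist_force: [-4.0, -4.7, 1.3]
finger_gap: 27.5
```

Request:
{"fn": "drive_tool", "kwargs": {"rows": [{"offset":[0,0.5,0],"spin":0,"jaw":20},{"offset":[0,0,0],"spin":0,"jaw":20}]}}

```text
clock: 15.55
eef_pos: [559.3, 73.9, 132.3]
eef_rot: [-3.14, 0.0, 1.642]
wrist_force: [-4.3, -5.3, 2.0]
finger_gap: 27.8
```

Request:
{"fn": "drive_tool", "kwargs": {"rows": [{"offset":[0,0.4,0],"spin":0,"jaw":20},{"offset":[0,0,0],"spin":0,"jaw":20}]}}

```text
clock: 15.75
eef_pos: [559.7, 73.9, 132.3]
eef_rot: [-3.139, 0.0, 1.642]
wrist_force: [-4.3, -5.6, 2.7]
finger_gap: 27.6
```

Request:
{"fn": "drive_tool", "kwargs": {"rows": [{"offset":[0,0.4,0],"spin":0,"jaw":20},{"offset":[0,0,0],"spin":0,"jaw":20}]}}

```text
clock: 15.95
eef_pos: [560.0, 73.9, 132.3]
eef_rot: [-3.139, 0.0, 1.642]
wrist_force: [-4.4, -5.3, 1.1]
finger_gap: 27.7
```

Request:
{"fn": "drive_tool", "kwargs": {"rows": [{"offset":[0,0.4,0],"spin":0,"jaw":20},{"offset":[0,0,0],"spin":0,"jaw":20}]}}

```text
clock: 16.15
eef_pos: [560.4, 74.0, 132.3]
eef_rot: [-3.139, 0.0, 1.642]
wrist_force: [-4.9, -5.8, 2.2]
finger_gap: 27.4
```

Request:
{"fn": "drive_tool", "kwargs": {"rows": [{"offset":[0,0.4,0],"spin":0,"jaw":20},{"offset":[0,0,0],"spin":0,"jaw":20}]}}

```text
clock: 16.35
eef_pos: [560.8, 74.0, 132.3]
eef_rot: [-3.139, 0.0, 1.642]
wrist_force: [-3.5, -4.9, 2.6]
finger_gap: 27.4
```

Request:
{"fn": "drive_tool", "kwargs": {"rows": [{"offset":[0,0.4,0],"spin":0,"jaw":20},{"offset":[0,0,0],"spin":0,"jaw":20}]}}

```text
clock: 16.55
eef_pos: [561.1, 74.0, 132.3]
eef_rot: [-3.139, 0.0, 1.642]
wrist_force: [-6.0, -5.3, 3.8]
finger_gap: 28.0
```

Request:
{"fn": "drive_tool", "kwargs": {"rows": [{"offset":[0,0.4,0],"spin":0,"jaw":20},{"offset":[0,0,0],"spin":0,"jaw":20}]}}

```text
clock: 16.75
eef_pos: [561.2, 74.0, 132.3]
eef_rot: [-3.138, 0.0, 1.642]
wrist_force: [-9.0, -5.8, 5.6]
finger_gap: 27.1
```

Request:
{"fn": "drive_tool", "kwargs": {"rows": [{"offset":[0,0.4,0],"spin":0,"jaw":20},{"offset":[0,0,0],"spin":0,"jaw":20}]}}

```text
clock: 16.95
eef_pos: [561.4, 74.0, 132.3]
eef_rot: [-3.137, 0.0, 1.642]
wrist_force: [-12.6, -6.3, 7.9]
finger_gap: 27.3
```

The end pin is felt. A touch more, then hold to confirm it no longer moves.

Request:
{"fn": "drive_tool", "kwargs": {"rows": [{"offset":[0,0.15,-0.1],"spin":0,"jaw":20},{"offset":[0,0,0],"spin":0,"jaw":20},{"offset":[0,0,0],"spin":0,"jaw":20},{"offset":[0,0,0],"spin":0,"jaw":20},{"offset":[0,0,0],"spin":0,"jaw":20}]}}

```text
clock: 17.45
eef_pos: [561.4, 74.0, 132.4]
eef_rot: [-3.137, 0.0, 1.642]
wrist_force: [-12.2, -5.8, 7.9]
finger_gap: 27.7
```

Run:
```python
from m import *
s=manip.read_state(); print(s["eef_pos"],s["wrist_force"],s["moment"])
c=cam("wrist"); cv2.imwrite("pics/w5.png",c["color"])
```

```text
[561.44  74.05 132.36] [-12.19  -5.83   7.88] [-1.2   2.14 -0.07]
```

View pics/w5.png

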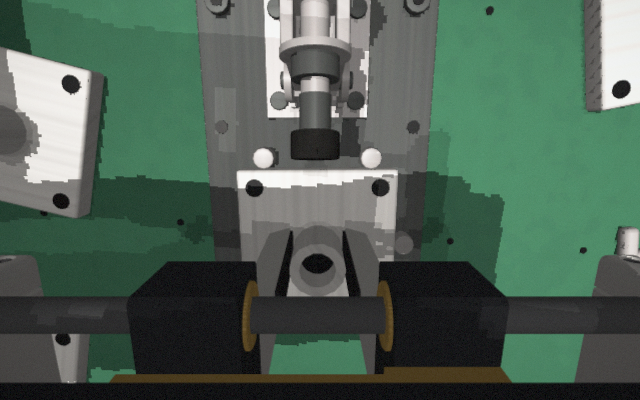

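Seated on both: the back pins (263,158) and (371,158) are at the foot's edge, the end pin at (404,243) touches its side, and 12 N holds steady. I'll relieve the stored push, let go and rise.

Request:
{"fn": "drive_tool", "kwargs": {"rows": [{"offset":[-0.4,-0.9,-0.3],"spin":0,"jaw":20},{"offset":[0,0,0],"spin":0,"jaw":20}]}}

```text
clock: 17.7
eef_pos: [561.2, 73.9, 132.4]
eef_rot: [-3.139, -0.0, 1.642]
wrist_force: [-4.5, -2.5, -1.3]
finger_gap: 27.4
```

Request:
{"fn": "drive_tool", "kwargs": {"rows": [{"offset":[0,0,0],"spin":0,"jaw":32},{"offset":[0,0,0],"spin":0,"jaw":40},{"offset":[0,0,0],"spin":0,"jaw":50},{"offset":[0,0,0],"spin":0,"jaw":50},{"offset":[0,0,-10],"spin":0,"jaw":50},{"offset":[0,0,-25],"spin":0,"jaw":50},{"offset":[0,0,-40],"spin":0,"jaw":50},{"offset":[0,0,-40],"spin":0,"jaw":50},{"offset":[0,0,-40],"spin":0,"jaw":10},{"offset":[-20,0,-15],"spin":0,"jaw":0},{"offset":[-20,0,0],"spin":0,"jaw":0},{"offset":[0,0,0],"spin":0,"jaw":0}]}}

```text
clock: 18.9
eef_pos: [564.8, 32.3, 304.3]
eef_rot: [3.14, 0.0, 1.64]
wrist_force: [0.6, -0.7, 0.4]
finger_gap: 21.6
```

Run:
```python
from m import *
s=manip.read_state(); print(s["clock"],s["eef_pos"],s["wrist_force"],s["finger_gap"],np.degrees(s["eef_rot"]))
for n in("wrist","top"):
    c=cam(n); W=cloud(c); z=W[...,2]
    if n=="wrist":
        uv=proj(c,[561.7,70.8,30])[0]; print(uv); cv2.imwrite("pics/w6.png",c["color"]); print("foot",rect(c,(z>26)&(z<34),30,uv),"boss",rect(c,(z>57)&(z<66),62,uv))
    o=np.array([555.24,158.61]);a=np.radians(-85.85);R=np.array([[np.cos(a),-np.sin(a)],[np.sin(a),np.cos(a)]])
    F=(W[...,:2]-o)@R
    m=(z>95)&(F[...,0]<-15)&(F[...,0]>-80)&(abs(F[...,1])<30)&(z<185)
    q=np.c_[F[m],z[m]]; print(n,len(q))
    if len(q): print(q.min(0),q.max(0),np.median(q,0)); 
    for lo in range(100,180,10):
        k=(q[:,2]>=lo)&(q[:,2]<lo+10)
        if k.any(): print(lo,np.median(q[k],0),q[k].min(0),q[k].max(0))
    m=(z>60)&(F[...,0]>-15)&(F[...,0]<45)&(abs(F[...,1])<30)&(z<150); q=np.c_[F[m],z[m]]
    if len(q): print("arm",np.percentile(q,[1,50,99],axis=0))
```

```text
18.9 [564.79  32.31 304.31] [ 0.61 -0.71  0.36] 21.59539508793527 [179.9    0.02  93.99]
[315.76 151.12]
foot (array([566.83,  77.91]), 100.59716033935547, 100.95527648925781, 3.9767086505889893, array([ 272,   94,   98,   99, 6978], dtype=int32)) boss (array([561.94,  71.44]), 26.816761016845703, 26.582475662231445, 3.945620536804199, array([302, 139,  29,  29, 396], dtype=int32))
wrist 420
[-28.28  -9.39 101.19] [-15.01   9.66 124.26] [-22.17   0.16 118.07]
100 [-23.17   0.14 106.12] [-28.11  -8.77 101.19] [-21.34   9.16 109.88]
110 [-22.09   0.17 117.36] [-28.28  -9.39 110.01] [-15.04   9.66 119.97]
120 [-16.97   0.16 121.33] [-25.68  -7.05 120.  ] [-15.01   6.59 124.26]
arm [[-14.87 -13.26  62.65]
 [  1.35   0.07 117.9 ]
 [ 27.77  14.1  125.38]]
top 147
[-57.46  -8.29 123.6 ] [-27.85   8.96 175.43] [-41.21  -1.03 156.65]
120 [-30.73  -5.42 127.45] [-36.43  -8.29 123.6 ] [-27.85   8.11 129.91]
130 [-31.79  -0.43 135.98] [-36.86  -7.18 130.57] [-28.15   8.57 139.85]
140 [-36.08  -1.76 144.53] [-43.98  -7.99 140.51] [-31.51   8.96 149.91]
150 [-40.09  -1.13 155.94] [-46.51  -8.03 150.29] [-35.29   7.73 159.71]
160 [-46.22  -2.04 167.29] [-57.46  -8.28 160.17] [-41.21   8.37 169.95]
170 [-51.6    0.94 171.35] [-56.71  -7.26 170.1 ] [-45.68   5.86 175.43]
```

View pics/w6.png

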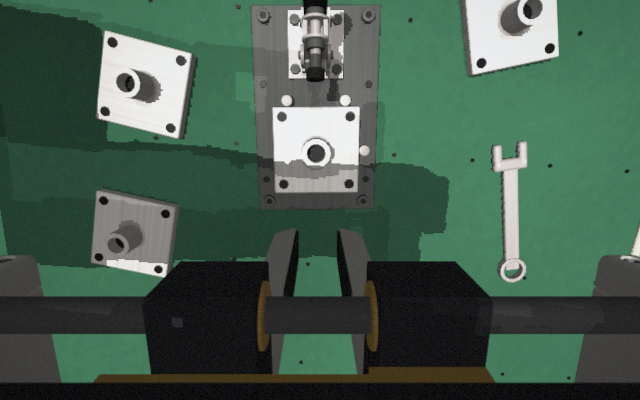

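The flange sits alone against the three pins: the boss at (316,152) maps to (561.9,71.4), against a nest of (561.7,70.9). The handle is where it should be, so I'll move behind it with shut fingers.

Request:
{"fn": "drive_tool", "kwargs": {"rows": [{"offset":[20,0,0],"spin":0,"jaw":0},{"offset":[40,0,0],"spin":0,"jaw":0},{"offset":[40,0,0],"spin":0,"jaw":0},{"offset":[26,0,0],"spin":0,"jaw":0},{"offset":[10,0,0],"spin":0,"jaw":0},{"offset":[0,0,15],"spin":0,"jaw":0},{"offset":[0,0,20],"spin":0,"jaw":0},{"offset":[0,0,18],"spin":0,"jaw":0},{"offset":[0,0,8],"spin":0,"jaw":0},{"offset":[0,0,0],"spin":0,"jaw":0},{"offset":[0,0,0],"spin":0,"jaw":0}]}}

```text
clock: 20.1
eef_pos: [555.3, 169.5, 242.8]
eef_rot: [3.141, -0.0, 1.642]
wrist_force: [0.2, 0.0, 0.1]
finger_gap: 0.5
```

Request:
{"fn": "drive_tool", "kwargs": {"rows": [{"offset":[5,-0.5,0],"spin":0,"jaw":0},{"offset":[4,0,0],"spin":0,"jaw":0},{"offset":[3,0,0],"spin":0,"jaw":0},{"offset":[3,0,0],"spin":0,"jaw":0},{"offset":[3,0,0],"spin":0,"jaw":0}]}}

```text
clock: 20.6
eef_pos: [553.3, 187.4, 242.1]
eef_rot: [3.142, 0.001, 1.642]
wrist_force: [0.2, -3.7, 0.4]
finger_gap: 0.3
```

Request:
{"fn": "drive_tool", "kwargs": {"rows": [{"offset":[4,0,0.8],"spin":0,"jaw":0},{"offset":[4,0,1],"spin":0,"jaw":0},{"offset":[4,0,1.2],"spin":0,"jaw":0}]}}

```text
clock: 20.9
eef_pos: [552.5, 199.9, 239.3]
eef_rot: [3.141, -0.0, 1.642]
wrist_force: [-0.2, -2.3, 4.1]
finger_gap: 0.8
```

The handle is moving at 2–4 N. I'll follow its arc.

Request:
{"fn": "drive_tool", "kwargs": {"rows": [{"offset":[4,0,1.6],"spin":0,"jaw":0},{"offset":[4,0,1.8],"spin":0,"jaw":0},{"offset":[4,0,2],"spin":0,"jaw":0},{"offset":[4,0,2.3],"spin":0,"jaw":0},{"offset":[4,0,2.5],"spin":0,"jaw":0},{"offset":[4,0,2.5],"spin":0,"jaw":0},{"offset":[4,0,2.5],"spin":0,"jaw":0}]}}

```text
clock: 21.6
eef_pos: [550.4, 227.7, 223.6]
eef_rot: [3.142, -0.0, 1.642]
wrist_force: [-0.1, -0.6, 4.7]
finger_gap: 0.4
```

Request:
{"fn": "drive_tool", "kwargs": {"rows": [{"offset":[3.5,0,2.3],"spin":0,"jaw":0},{"offset":[3.5,0,2.3],"spin":0,"jaw":0},{"offset":[3.5,0,2.2],"spin":0,"jaw":0},{"offset":[3.5,0,2],"spin":0,"jaw":0}]}}

```text
clock: 22.0
eef_pos: [549.5, 241.7, 215.2]
eef_rot: [3.141, -0.0, 1.642]
wrist_force: [-0.5, 0.4, 8.4]
finger_gap: 0.5
```

Request:
{"fn": "drive_tool", "kwargs": {"rows": [{"offset":[4,0,1.2],"spin":0,"jaw":0},{"offset":[4,0,1.3],"spin":0,"jaw":0}]}}

```text
clock: 22.2
eef_pos: [548.8, 249.4, 212.3]
eef_rot: [-3.141, 0.0, 1.642]
wrist_force: [-0.1, -4.1, 2.6]
finger_gap: 0.5
```

Request:
{"fn": "drive_tool", "kwargs": {"rows": [{"offset":[4,0,1.3],"spin":0,"jaw":0},{"offset":[4,0,1.5],"spin":0,"jaw":0}]}}

```text
clock: 22.4
eef_pos: [548.2, 257.3, 209.4]
eef_rot: [-3.141, 0.001, 1.642]
wrist_force: [0.7, -4.4, 2.4]
finger_gap: 0.3
```

Request:
{"fn": "drive_tool", "kwargs": {"rows": [{"offset":[3,0,2],"spin":0,"jaw":0},{"offset":[3,0,2],"spin":0,"jaw":0},{"offset":[2.5,0,2],"spin":0,"jaw":0}]}}

```text
clock: 22.7
eef_pos: [547.6, 266.0, 203.5]
eef_rot: [-3.141, -0.0, 1.642]
wrist_force: [0.8, -3.0, 3.1]
finger_gap: 0.4
```

Request:
{"fn": "drive_tool", "kwargs": {"rows": [{"offset":[2,0,2],"spin":0,"jaw":0},{"offset":[1,0,2],"spin":0,"jaw":0},{"offset":[1,0,2],"spin":0,"jaw":0}]}}

```text
clock: 23.0
eef_pos: [547.4, 269.8, 197.8]
eef_rot: [3.141, -0.0, 1.642]
wrist_force: [-0.2, -4.5, 5.6]
finger_gap: 0.4
```

Request:
{"fn": "drive_tool", "kwargs": {"rows": [{"offset":[1,0,1.5],"spin":0,"jaw":0},{"offset":[1,0,1.5],"spin":0,"jaw":0},{"offset":[0.5,0,1.5],"spin":0,"jaw":0}]}}

```text
clock: 23.3
eef_pos: [547.4, 271.8, 193.8]
eef_rot: [3.141, 0.001, 1.642]
wrist_force: [-1.8, -7.1, 9.4]
finger_gap: 0.6
```

Request:
{"fn": "drive_tool", "kwargs": {"rows": [{"offset":[0.5,0,1.5],"spin":0,"jaw":0},{"offset":[0.5,0,1.5],"spin":0,"jaw":0},{"offset":[0.5,0,1.5],"spin":0,"jaw":0}]}}

```text
clock: 23.6
eef_pos: [547.4, 273.3, 189.3]
eef_rot: [3.141, 0.001, 1.642]
wrist_force: [-1.2, -6.1, 7.6]
finger_gap: 0.7
```

Request:
{"fn": "drive_tool", "kwargs": {"rows": [{"offset":[0.5,0,1.5],"spin":0,"jaw":0},{"offset":[0.3,0,1.5],"spin":0,"jaw":0}]}}

```text
clock: 23.8
eef_pos: [547.2, 274.3, 186.1]
eef_rot: [3.141, 0.0, 1.642]
wrist_force: [-0.1, -4.4, 4.2]
finger_gap: 0.5
```

Request:
{"fn": "drive_tool", "kwargs": {"rows": [{"offset":[0.2,0,1.2],"spin":0,"jaw":0},{"offset":[0,0,1.2],"spin":0,"jaw":0}]}}

```text
clock: 24.0
eef_pos: [547.0, 274.9, 183.2]
eef_rot: [3.142, -0.0, 1.642]
wrist_force: [0.5, -0.7, 1.0]
finger_gap: 1.1
```

Request:
{"fn": "drive_tool", "kwargs": {"rows": [{"offset":[0,0,1.2],"spin":0,"jaw":0},{"offset":[0,0,1],"spin":0,"jaw":0}]}}

```text
clock: 24.2
eef_pos: [546.8, 274.9, 180.7]
eef_rot: [-3.141, -0.0, 1.642]
wrist_force: [-1.1, -0.0, 0.8]
finger_gap: 0.6
```

Request:
{"fn": "drive_tool", "kwargs": {"rows": [{"offset":[0,0,0.8],"spin":0,"jaw":0},{"offset":[0,0,0.4],"spin":0,"jaw":0}]}}

```text
clock: 24.4
eef_pos: [546.9, 274.8, 179.7]
eef_rot: [-3.141, -0.0, 1.642]
wrist_force: [0.7, 0.7, 0.6]
finger_gap: 0.6
```

Request:
{"fn": "drive_tool", "kwargs": {"rows": [{"offset":[0,0,0.7],"spin":0,"jaw":0},{"offset":[0,0,0],"spin":0,"jaw":0}]}}

```text
clock: 24.6
eef_pos: [547.0, 274.7, 179.1]
eef_rot: [-3.141, -0.0, 1.642]
wrist_force: [-0.1, 0.5, 0.3]
finger_gap: 0.7
```

It's past centre. Now down to the stop.

Request:
{"fn": "drive_tool", "kwargs": {"rows": [{"offset":[0,0,0.7],"spin":0,"jaw":0},{"offset":[0,0,0],"spin":0,"jaw":0}]}}

```text
clock: 24.8
eef_pos: [547.0, 274.7, 178.5]
eef_rot: [-3.142, 0.0, 1.642]
wrist_force: [0.5, 0.5, -0.8]
finger_gap: 0.6
```

Request:
{"fn": "drive_tool", "kwargs": {"rows": [{"offset":[0,0,0.7],"spin":0,"jaw":0},{"offset":[0,0,0],"spin":0,"jaw":0}]}}

```text
clock: 25.0
eef_pos: [547.0, 274.7, 177.8]
eef_rot: [-3.141, 0.0, 1.642]
wrist_force: [-0.3, -0.6, 0.1]
finger_gap: 0.5
```

Request:
{"fn": "drive_tool", "kwargs": {"rows": [{"offset":[0,0,0.5],"spin":0,"jaw":0},{"offset":[0,0,0],"spin":0,"jaw":0}]}}

```text
clock: 25.2
eef_pos: [547.0, 274.7, 177.3]
eef_rot: [-3.141, 0.0, 1.642]
wrist_force: [0.2, -0.0, -0.1]
finger_gap: 0.6
```

Request:
{"fn": "drive_tool", "kwargs": {"rows": [{"offset":[0,0,0.5],"spin":0,"jaw":0},{"offset":[0,0,0],"spin":0,"jaw":0}]}}

```text
clock: 25.4
eef_pos: [547.1, 274.7, 176.9]
eef_rot: [3.141, -0.0, 1.642]
wrist_force: [-0.1, -0.3, 0.2]
finger_gap: 0.5
```

Request:
{"fn": "drive_tool", "kwargs": {"rows": [{"offset":[0,0,0.5],"spin":0,"jaw":0},{"offset":[0,0,0],"spin":0,"jaw":0}]}}

```text
clock: 25.6
eef_pos: [547.1, 274.8, 176.6]
eef_rot: [3.141, -0.0, 1.642]
wrist_force: [-0.5, -0.5, 2.8]
finger_gap: 0.5
```

Request:
{"fn": "drive_tool", "kwargs": {"rows": [{"offset":[0,0,0.5],"spin":0,"jaw":0},{"offset":[0,0,0],"spin":0,"jaw":0}]}}

```text
clock: 25.8
eef_pos: [547.1, 274.8, 176.3]
eef_rot: [3.141, -0.0, 1.642]
wrist_force: [-0.7, 0.8, 6.6]
finger_gap: 0.5
```

Request:
{"fn": "drive_tool", "kwargs": {"rows": [{"offset":[0,0,0.5],"spin":0,"jaw":0},{"offset":[0,0,0],"spin":0,"jaw":0}]}}

```text
clock: 26.0
eef_pos: [547.1, 274.9, 176.0]
eef_rot: [3.141, -0.001, 1.642]
wrist_force: [-2.6, -0.2, 7.1]
finger_gap: 0.7
```

Request:
{"fn": "drive_tool", "kwargs": {"rows": [{"offset":[0,0,0.5],"spin":0,"jaw":0},{"offset":[0,0,0],"spin":0,"jaw":0}]}}

```text
clock: 26.2
eef_pos: [547.2, 275.0, 175.8]
eef_rot: [3.141, -0.001, 1.642]
wrist_force: [-4.1, 1.0, 9.3]
finger_gap: 0.4
```

Request:
{"fn": "drive_tool", "kwargs": {"rows": [{"offset":[0,0,0.5],"spin":0,"jaw":0},{"offset":[0,0,0],"spin":0,"jaw":0}]}}

```text
clock: 26.4
eef_pos: [547.2, 275.0, 175.5]
eef_rot: [3.14, -0.001, 1.642]
wrist_force: [-3.1, 1.0, 10.9]
finger_gap: 0.6
```

Request:
{"fn": "drive_tool", "kwargs": {"rows": [{"offset":[0,0,0.5],"spin":0,"jaw":0},{"offset":[0,0,0],"spin":0,"jaw":0}]}}

```text
clock: 26.6
eef_pos: [547.2, 275.1, 175.2]
eef_rot: [3.14, -0.001, 1.642]
wrist_force: [-3.9, 0.3, 13.2]
finger_gap: 0.3
```

Run:
```python
from m import *
s=manip.read_state(); print(s["clock"],s["eef_pos"],s["wrist_force"])
c=cam("scene"); b=cv2.resize(c["color"][190:350,270:480],None,fx=3.6,fy=3.6,interpolation=cv2.INTER_CUBIC);cv2.imwrite("pics/s7.png",b)
```

```text
26.6 [547.21 275.11 175.25] [-3.92  0.26 13.2 ]
```

View pics/s7.png

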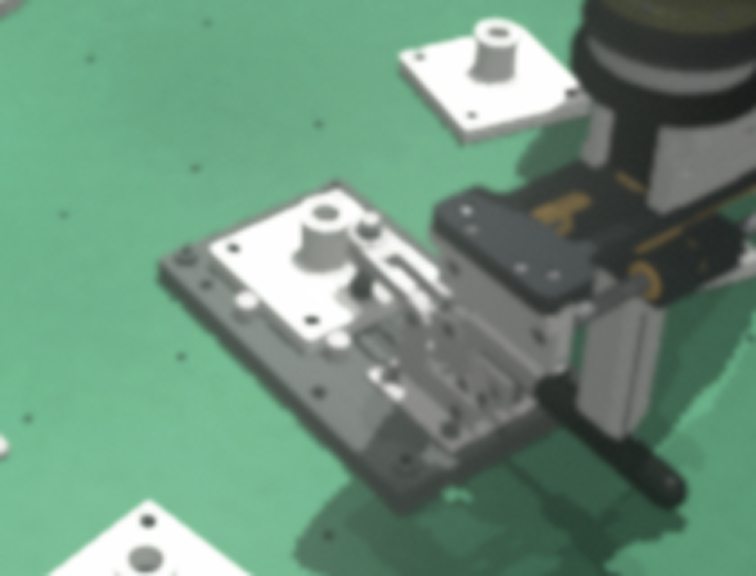

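The crop shows the lever level under the shut fingers near (610,430) and the pad on the foot at (362,288). The force rises steadily against the stop, reaching 13 N. I'll let go straight up and do a final check.

Request:
{"fn": "drive_tool", "kwargs": {"rows": [{"offset":[0,0,-3],"spin":0,"jaw":0},{"offset":[0,0,-10],"spin":0,"jaw":0},{"offset":[0,0,-25],"spin":0,"jaw":0},{"offset":[0,0,-40],"spin":0,"jaw":0},{"offset":[0,0,-40],"spin":0,"jaw":0},{"offset":[-40,0,-20],"spin":0,"jaw":0},{"offset":[-45,0,0],"spin":0,"jaw":0},{"offset":[-45,0,0],"spin":0,"jaw":0},{"offset":[-45,0,0],"spin":0,"jaw":0},{"offset":[-40,0,0],"spin":0,"jaw":0},{"offset":[-25,0,0],"spin":0,"jaw":0},{"offset":[0,0,0],"spin":0,"jaw":0}]}}

```text
clock: 27.85
eef_pos: [564.2, 32.6, 312.2]
eef_rot: [3.141, 0.0, 1.639]
wrist_force: [0.1, 0.7, -0.4]
finger_gap: 0.7
```

Run:
```python
from m import *
s=manip.read_state(); print(s["clock"],s["eef_pos"],s["wrist_force"])
o=np.array([555.24,158.61]);a=np.radians(-85.85);R=np.array([[np.cos(a),-np.sin(a)],[np.sin(a),np.cos(a)]])
for n in("wrist","top","scene"):
    c=cam(n); W=cloud(c); z=W[...,2]; F=(W[...,:2]-o)@R
    cv2.imwrite(f"pics/{n}8.png",c["color"])
    if n=="wrist":
        uv=proj(c,[561.7,70.8,62])[0]; b=rect(c,(z>57)&(z<66)&(F[...,0]>70),62,uv); print("boss",b[:3],(b[0]-o)@R)
        m=(F[...,0]>42)&(z>27)&(z<33); print("foot percentiles f", np.percentile(F[m],[1,99],axis=0))
        b=rect(c,(z>26.5)&(z<33.5)&(F[...,0]>60)&(abs(F[...,1])<44),30,uv)
    m=(F[...,0]<-72)&(F[...,0]>-162)&(abs(F[...,1])<5)&(z>50)&(z<130); q=F[m][:,0]; h=z[m]
    if len(q)>20: print(n,"grip top slope deg",np.degrees(np.arctan(np.polyfit(q,h,1)[0])),"z med",np.median(h),"x",q.min(),q.max())
    for t in("hub","spacer","spanner","flange"):
        print(n,t,[(round(d["p"],2),W[int(d["uv"][1]),int(d["uv"][0])]) for d in finder.find_in(n,t)[:4]])
```

```text
27.85 [564.19  32.59 312.19] [ 0.08  0.73 -0.4 ]
boss (array([561.98,  71.57]), 27.428302764892578, 26.23503303527832) [87.3   0.43]
foot percentiles f [[  43.05 -216.56]
 [ 186.34   45.22]]
wrist hub []
wrist spacer []
wrist spanner [(0.69, array([790.05,  21.65,   5.83]))]
wrist flange [(0.96, array([743.93, 202.01,  15.34])), (0.69, array([363.72, -31.32,  23.45])), (0.69, array([388.87, 127.18,  38.79])), (0.61, array([559.86,  72.87,  47.5 ]))]
top grip top slope deg -0.8043644913379365 z med 78.1031713887448 x -159.81241222693166 -72.7076600472438
top hub [(0.63, array([ 450.06, -324.53,   51.61]))]
top spacer [(0.58, array([ 589.9 , -319.39,   -2.54]))]
top spanner [(0.88, array([802.97,  27.35,   2.15])), (0.33, array([567.65, 254.89,  -1.66]))]
top flange [(0.88, array([361.7 , -46.5 ,  33.16])), (0.81, array([758.74, 219.83,  30.16])), (0.39, array([ 624.92, -332.57,   17.89]))]
scene grip top slope deg 1.3703640389038976 z med 77.1694654136301 x -161.01091385568722 -72.20516642275216
scene hub [(0.7, array([580.05,  73.01,  31.96])), (0.57, array([ 457.46, -329.81,   36.68]))]
scene spacer [(0.79, array([ 604.62, -305.54,   18.13]))]
scene spanner [(0.74, array([796.42,  20.15,   6.69])), (0.38, array([ 592.26, -354.69,    6.85]))]
scene flange [(0.7, array([580.52,  77.34,  30.33])), (0.68, array([383.4 , 132.23,  19.59])), (0.64, array([366.4 , -30.93,  17.91])), (0.62, array([753.57, 227.07,  20.23]))]
```

View pics/wrist8.png

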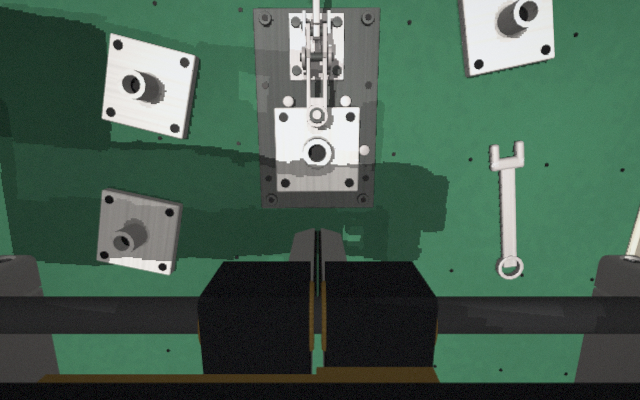

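Final view: the flange is against all three pins, with the clamp arm on its foot at (317,113) and the other parts where they were. The lever is level, with the grip top near z 78. Handing in.

```bash
python3 -c "
from cell import manip
print(manip.sign_off(), manip.read_state()['clock'])"
```

```text
the job is handed in; nothing more can be done
the job is handed in; nothing more can be done
```

The flange is seated against all three pins and clamped. I handed the job in at about 28 s on the robot's clock; the sign-off gives no verdict.

- **Flange:** I took the rightmost look-alike, gripped it by its boss, and laid it on the plate about 8 mm clear of the pins.
- **Seating:** I slid it to the back pins until it held steady at 13.6 N. Then I slid it to the end pin, where it held steady at about 12 N.
- **Clamp:** With shut fingers I pushed the handle over centre. The force peaked near 12 N, fell away past centre, and then I felt the stop. I pressed up to 13 N on the stop and let go.

**Last checks:**
- **Position:** the boss measures x 87.3, y 0.4 in the fixture against a target of 88, 0. That is within the 2 mm camera calibration.
- **Handle:** the lever is level within about 1.4°. The two cameras gave −0.8° and +1.4°, so they disagree slightly in sign.
- **Robot:** it touches nothing, and the wrist force is about 0 N.
- **Other parts:** the hub and the three other flanges looked in place, within the finder's scatter. The spanner's reading moved by up to about 11 mm between pictures. The spacer's final readings were (590,−319) and (605,−306), against (625,−326) at the start. I put both down to the finder hitting different spots on them, as the arm never came near either while low. I did not check the spacer by eye at the end.

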